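# Tip the check weight out of its block and set it on the bench scale

### The job

Check the bench scale: in the grey storage block, press down the front end of the larger steel check weight so that it rocks up and stays tipped in its pocket, then grip it and take it out. Turn it level and lower it flat onto the middle of the scale's steel platter so that no edge of it strikes the steel first, letting go only when it lies there, and leave everything else where it is.

Things in the scene. Friction and masses are not known exactly. Their poses are not given: they have to be found in the camera images.
- weight_case: Grey plastic storage block fixed to the bench, 144 (x) x 140 (y) x 52 mm high, its lid off. Origin: centre of its underside; x runs along both pockets, from the front (thumb scoops) to the back. Large pocket: 114 (x) x 48 mm, centred at x 0, y -30 mm; small pocket: 74 x 36 mm, centred at x -20, y +36 mm. Around them its top is flat.
- thumb_scoop (a point): Where to press: in the large pocket, level with the block's top (52 mm), 41 mm in front of the pocket's centre; axes as the block's. Here, over 33 mm behind the pocket's front wall, the scoop widens the top 20 mm of the pocket to 60 mm. Pushed here (1 to 3 N) to about 15 mm below the top, the weight passes its balance point (about 22 degrees) and stays tipped by itself.
- ledge_edge (a point): Front edge of the ledge that the larger weight rests on, mid-width, 37 mm above the bench. Behind it the ledge reaches the pocket's back wall (60 mm); in front of it an open well, 54 mm long, goes down to 5 mm above the bench. The weight rocks over this edge and then leans at 35 to 38 degrees, front end down in the well, back end up to 30 mm above the block's top.
- check_weight_center (a point): Centre (half-way up) of the larger check weight: a plain flat steel bar, 110 (its x) x 44 (y) x 15 mm (z), about 0.5 kg, with a small brass plug in the middle of its top. It starts flat in the large pocket, top flush with the block's, its x axis along the block's. Once tipped, its long sides (44 mm apart) stand clear of the block from about 15 mm behind the centre to the back end.
- small_weight_center (a point): Centre of the smaller check weight, a flat steel bar 70 (its x) x 32 x 11 mm that lies flush in the small pocket: leave it there.
- platter_center (a point): Centre of the top face of the scale's steel platter, 220 (x) x 250 (y) mm, 72 mm above the bench, level and rigid; the scale is fixed to the bench. Its x and y axes run along the platter's sides.
- check_weight: The same larger check weight, given at the centre of its underside; z runs up through its thickness.
- scale: The scale's platform: black body with the steel platter on top; origin in the centre of its underside on the bench.
- bowl: White ceramic bowl, 124 mm across and 60 mm high, standing beyond the work; origin under its centre. Not part of the job.
- grain_tub: Tub of grain with a white lid, 92 mm across and 117 mm high, beyond the work; origin under its centre. Not part of the job.

How it is judged:
By the outcome, as a careful person would: the job done as asked, in the order asked, and still so for the second after the job is handed in, with the robot touching nothing.
It also fails if it takes over 48 s, if anything falls off the work surface, if the arm or the gripper's body presses on something with over 40 N, if the wrist force passes 120 N, or if a joint passes its speed limit or range.

### The arm

A 6-joint arm with a two-finger parallel gripper is mounted at the origin on the work surface. World frame = base frame: x ahead of the robot, y to its left, z up, the work surface at z = 0. Lengths are in mm, angles in rad, forces in N, time in s.
With the tool pointing down it reaches from about 400 to 925 mm from the base axis. Payload 12.5 kg.
Tool frame: the origin (TCP) lies on the front face of the gripper's body, between the roots of the fingers; the fingertips stand 78 mm ahead of it and the grasp point (between the pads) lies 59 mm ahead of it (env.nose_length is the distance from the TCP to the fingertips, in mm); z points along the fingers, y is the line along which they close (so a half turn about z gives the same grasp; the last joint's range is limited). The gripper opens to 95 mm and grips with 3 to 60 N. Pads are 20 mm wide; open, the fingers measure 119 mm over their backs; the gripper's body (75 mm by 180 mm) begins 59 mm behind the grasp point.
Start: joints at [1.19, 0.491, 1.559, -0, 1.092, -0.106], TCP at [169.576, 601.566, 292.261] pointing down, gripper open.
Joint ranges: [-3.1, 3.1], [-0.84, 2.19], [0.05, 2.79], [-1.13, 4.28], [0.06, 2.93], [-2.69, 2.69]. Speed limits (rad/s): [2.22, 2.22, 2.79, 3.14, 3.14, 3.14].

### API

Orientations are given as [roll, pitch, yaw] about the fixed x, y, z axes, in that order (R = Rz(yaw) Ry(pitch) Rx(roll)).
In Python, from cell import env gives the robot as it stands.
- The arm moves only by the tool jog_arm, never from a script. Its argument "motion" is a list of rows, each a list of 7 numbers: the turn, a rotation vector about the tool's x, y, z in degrees, then the shift along the tool's x, y, z in mm, then the finger opening in mm, from 0 to 95.1. In form: [[wx, wy, wz, x, y, z, hand], ...]. A call has 1 to 10 rows; each row shifts and turns the commanded pose from where the row before left it, along the tool's axes as they then stand; what a row does not reach is not made up. A row lasts 1/8 s, in which the tool goes at most 62.5 mm and 10.7 degrees, less where a joint would pass 70% of its speed; a pose out of reach is approached as far as the arm can. A call is refused whole if a number of a shift passes 62.5 or a number of a turn 10.7, either way. A call with a gripper value outside its range is refused whole. The fingers move at their own pace and stop on an object; the grip force is fixed at half the most. Time passes only in rows, so rows that do not move let the fingers close. It gives the time, the measured TCP pose, the force, the opening and the grip force at its end, in the units of the state.
- env.state(): the state, without advancing time (a new reading comes with each control period).
- env.read_camera(name): name is "scene" or "top"; returns a dict with "color" (400x640x3 uint8, red, green, blue), "z_map" (400x640 float32, mm along the optical axis (not along the pixel's ray), 0 where there is no reading), "camera_matrix" (3x3 intrinsics, pixels), "world_to_cam" (4x4, takes a point from world to camera coordinates). Camera axes: x right, y up, looking along -z (the intrinsics and any distortion apply to the point x, -y, -z); pixel columns grow to the right and rows downward; lengths in mm; the calibration is good to about 2 mm. A picture is of the moment at which its call begins.
- env.job_done(): hands the job in; it is judged then, once.
Trained networks look in the newest picture that a camera, given by its name, has taken for a name from the list of things; names that differ only in an ending like _2 or _b are one class to them, and where a whole thing is asked for, a point or a joint stands for the part that bears it (a point fixed in the world has none). Each returns a list of dicts, best first, with "score" (0 to 1); they miss things now and then, are a little off and sometimes report something else, mostly with a low value. They report only what shows in the picture. A call takes as long as a camera call.
- env.recognise(camera, thing): "location" ([column, row] in pixels, amid what is visible of it).
The state is a dict: "t": time; "joints": joint angles; "qvel": joint speeds; "tau": joint torques, N m; "eef_pos": TCP position; "tcp_rot": TCP orientation; "ft_force": force on the tool from outside, world axes, zero at the start; "moment": the same for the moment, N m; "opening": opening from 0.0 (shut) to 1.0 (fully open); "grip_force": force on a finger pad.
Only numpy, scipy, OpenCV 4.12 (cv2) and the standard library are available. Lean on these libraries where they do the work, as an engineer would, in place of code of your own. Each camera call takes 0.05 s, during which the arm holds its last target. There are 200 camera calls.

## Working session

There is one attempt and no reset: what is moved stays moved. The work goes in short steps, Python scripts to look and compute and a tool call to move; the robot and the scene stay as the last step left them, time stands still between calls to the robot, and variables do not carry over. Pictures are saved under pics/ and viewed, at most 10 in all, crops included, and the job is handed in when it is done.

Besides the shell and the picture viewer there is one more tool, called after "Emit:" by a JSON object that holds its "api" and its "payload". jog_arm: Moves the arm, as the interface text tells. Its arguments: {"type":"object","properties":{"motion":{"type":"array"}},"required":["motion"]}

```bash
mkdir -p pics
cat > h.py <<'E'
import numpy as np, cv2
from cell import env
def pw(c,u,v):
    d=c["z_map"][int(round(v)),int(round(u))]; K=c["camera_matrix"]
    x=(u-K[0,2])/K[0,0]*d; y=(v-K[1,2])/K[1,1]*d
    return (np.linalg.inv(c["world_to_cam"])@[x,-y,-d,1])[:3]
def cloud(c):
    d=c["z_map"].astype(float);K=c["camera_matrix"];v,u=np.mgrid[0:400,0:640]
    P=np.stack([(u-K[0,2])/K[0,0]*d,-(v-K[1,2])/K[1,1]*d,-d,np.ones_like(d)],-1)
    W=(P@np.linalg.inv(c["world_to_cam"]).T)[...,:3]; W[d==0]=np.nan
    return W
def save(c,n): cv2.imwrite("pics/"+n,c["color"][...,::-1])
E
python3 - <<'E'
from h import *
np.set_printoptions(precision=1,suppress=True)
s=env.state();print(s)
for n in("top","scene"):
    c=env.read_camera(n);save(c,n+"0.png");print(n,c["camera_matrix"].tolist(),np.linalg.inv(c["world_to_cam"])[:3,3])
    for t in["weight_case","thumb_scoop","ledge_edge","check_weight_center","small_weight_center","platter_center","bowl","grain_tub"]:
        for r in env.recognise(n,t)[:2]: print(t,round(r["score"],2),r["location"],pw(c,*r["location"]))
E
```

```text
{'t': 0.0, 'joints': array([ 1.2,  0.5,  1.6, -0. ,  1.1, -0.1]), 'qvel': array([ 0., -0., -0.,  0., -0., -0.]), 'tau': array([ -0. , -61.3, -25.8,   0.1,   0. ,  -0. ]), 'eef_pos': array([169.5, 601.4, 291.7]), 'tcp_rot': array([-3.1, -0. ,  2.9]), 'ft_force': array([ 0. , -0.3, -0.9]), 'moment': array([ 0., -0., -0.]), 'grip_force': 0.0, 'opening': 0.9980437315800718}
top [[418.1485531360154, 0.0, 314.925875654277], [0.0, 418.1485531360154, 195.8755790269597], [0.0, 0.0, 1.0]] [ 587.4  -25.4 1041.2]
weight_case 0.96 [391.4, 231.5] [ 531.3 -195.2   52. ]
weight_case 0.66 [409.7, 238.3] [ 515.8 -238.1   52.9]
ledge_edge 0.6 [391.9, 230.9] [ 532.7 -196.6   50.8]
check_weight_center 0.89 [408.5, 235.6] [ 522.1 -235.4   52. ]
small_weight_center 0.89 [386.2, 243.5] [ 502.9 -183.2   51.1]
platter_center 0.58 [221.5, 230.2] [531.9 201.9  70.5]
bowl 0.98 [265.3, 125.7] [788.8 111.2   6.9]
bowl 0.49 [391.9, 232.0] [ 530.2 -196.3   52.7]
grain_tub 0.93 [364.3, 135.1] [ 747.5 -123.2  118.6]
grain_tub 0.7 [221.3, 228.4] [536.2 201.5  74.1]
scene [[385.3707465760121, 0.0, 320.6513637392185], [0.0, 385.3707465760121, 196.17991094449332], [0.0, 0.0, 1.0]] [1361.7   95.4  665.8]
weight_case 0.68 [252.8, 189.1] [ 579.1 -189.6   51. ]
thumb_scoop 0.93 [251.6, 190.9] [ 585.1 -191.5   49.5]
ledge_edge 0.79 [248.0, 187.7] [ 574.1 -204.1   50.9]
check_weight_center 0.94 [243.6, 174.7] [ 515.7 -232.8   50.1]
small_weight_center 0.6 [267.7, 172.9] [ 500.9 -167.6   50.4]
small_weight_center 0.41 [252.3, 189.9] [ 582.8 -190.    51.2]
platter_center 0.85 [402.7, 191.3] [576.  198.9  71.4]
bowl 0.69 [360.9, 256.0] [748.8 104.    9.4]
grain_tub 0.61 [260.8, 229.4] [ 794.9 -107.4  115.3]
```

View pics/top0.png

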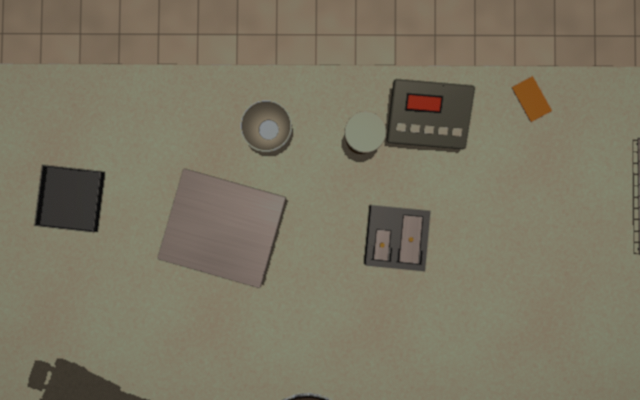

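View pics/scene0.png

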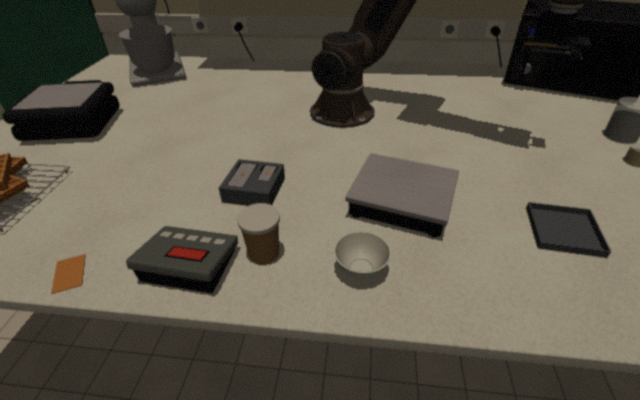

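The top view has image up = world +x and image left = world +y. The block is at about (397,238), with the large weight at (411,240) and the small one at (382,245) nearer the robot. That puts the front (scoops) towards the robot. The platter is at about (222,228), rotated by roughly 15°.

```bash
cat > m.py <<'E'
from h import *
np.set_printoptions(precision=2,suppress=True)
def rect(W,lo,hi,x0,x1,y0,y1):
    m=(W[...,2]>lo)&(W[...,2]<hi)&(W[...,0]>x0)&(W[...,0]<x1)&(W[...,1]>y0)&(W[...,1]<y1)
    m=cv2.morphologyEx(m.astype(np.uint8),cv2.MORPH_OPEN,np.ones((3,3)))>0
    p=W[m]; return cv2.minAreaRect(p[:,:2].astype(np.float32)),np.median(p[:,2]),len(p)
E
python3 - <<'E'
from m import *
for n in("top","scene"):
    c=env.read_camera(n);W=cloud(c)
    print(n,"block",rect(W,40,62,420,640,-320,-100))
    print(n,"platter",rect(W,62,82,380,720,50,370))
    K=c["camera_matrix"]
    if n=="top":
        u0,v0,u1,v1=355,195,440,280
        cv2.imwrite("pics/crop.png",cv2.resize(c["color"][v0:v1,u0:u1,::-1],None,fx=7,fy=7,interpolation=cv2.INTER_CUBIC))
        # bright weight segment on plane z=52
        g=c["color"].astype(int).sum(2); 
        m=(g>270)&(W[...,2]>40)&(W[...,2]<62)&(W[...,1]<-100)&(W[...,1]>-320)
        k,l,st,ce=cv2.connectedComponentsWithStats(m.astype(np.uint8))
        T=np.linalg.inv(c["world_to_cam"])
        for i in range(1,k):
            if st[i,4]<100: continue
            v,u=np.where(l==i); d=np.stack([(u-K[0,2])/K[0,0],-(v-K[1,2])/K[1,1],-np.ones(len(u))],1)@T[:3,:3].T
            p=T[:3,3]+d*((52-T[2,3])/d[:,2])[:,None]
            print(st[i],"rect",cv2.minAreaRect(p[:,:2].astype(np.float32)),p.mean(0))
E
```

```text
top block (((517.526611328125, -209.49830627441406), (140.95822143554688, 144.13580322265625), 84.9178466796875), np.float64(52.247614924763354), 3490)
top platter (((538.715576171875, 204.52560424804688), (251.62588500976562, 220.17543029785156), 74.74864196777344), np.float64(72.42549443368921), 10116)
[400 216  22  47 796] rect ((514.4835205078125, -239.91796875), (41.75029373168945, 107.29979705810547), 85.05867004394531) [ 514.53 -239.92   52.  ]
[375 230  15  30 354] rect ((501.0427551269531, -172.1783905029297), (30.0147762298584, 68.05140686035156), 85.01457214355469) [ 500.93 -172.41   52.  ]
scene block (((516.9680786132812, -209.77639770507812), (143.13888549804688, 148.18360900878906), 84.90953826904297), np.float64(49.80281674197386), 1667)
scene platter (((538.4658813476562, 203.63729858398438), (249.94500732421875, 223.36465454101562), 74.80570983886719), np.float64(70.57903359585083), 5122)
```

View pics/crop.png

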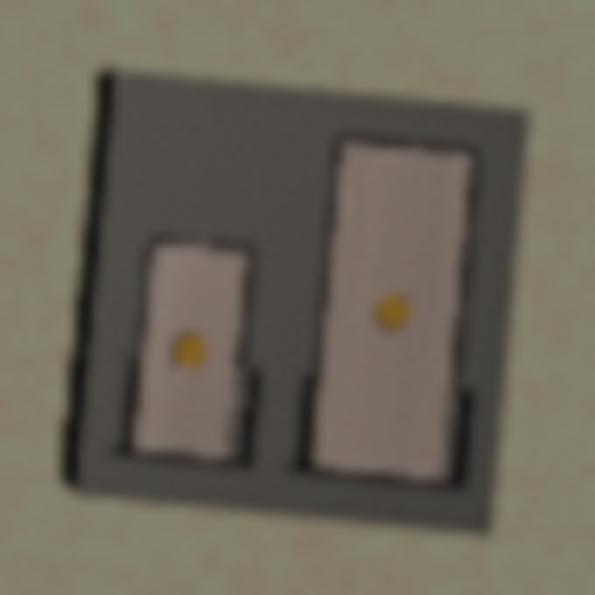

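```bash
cat > go.py <<'E'
from m import *
from scipy.spatial.transform import Rotation as Ro
def delta(pos,yaw,tilt,at=78):
    "target of the point `at` mm ahead of TCP; tool x yaw (deg), tilt=deg about block y (tool points along +x_block when >0)"
    s=env.state(); R=Ro.from_euler("xyz",s["tcp_rot"])
    Rt=Ro.from_euler("z",yaw-180,degrees=True)*Ro.from_euler("y",-tilt,degrees=True)*Ro.from_euler("y",180,degrees=True)
    tcp=np.array(pos,float)-at*Rt.as_matrix()[:,2]
    dw=tcp-s["eef_pos"]
    print("t",s["t"],"q",s["joints"],"F",s["ft_force"],"open",s["opening"]*95.1,"grip",s["grip_force"])
    print("tcp",s["eef_pos"],"z axis",R.as_matrix()[:,2],"xaxis",R.as_matrix()[:,0])
    print("turn(tool deg)",np.degrees((R.inv()*Rt).as_rotvec()),"shift before turn",R.inv().apply(dw),"after turn",Rt.inv().apply(dw))
E
python3 -c "
from go import *
delta([473.8,-236.1,100],175,0)"
```

```text
t 1.0 q [ 1.19  0.49  1.56  0.    1.09 -0.11] F [ 0.07  0.79 -0.57] open 95.19904843692643 grip 0.0
tcp [169.58 601.56 292.24] z axis [ 0.  0. -1.] xaxis [-0.96  0.27 -0.  ]
turn(tool deg) [  0.     0.   -10.75] shift before turn [-520.11 -723.68  114.19] after turn [-376.07 -807.95  114.24]
```

Emit:
{"api": "jog_arm", "payload": {"motion": [[0, 0, -5.4, 0, 0, 0, 0], [0, 0, -5.3, 0, 0, 0, 0], [0, 0, 0, -40, -40, 0, 0], [0, 0, 0, -47, -40, 0, 0], [0, 0, 0, -47, -40, 0, 0], [0, 0, 0, -47, -40, 0, 0], [0, 0, 0, -47, -40, 0, 0], [0, 0, 0, -47, -40, 0, 0], [0, 0, 0, -47, -40, 0, 0], [0, 0, 0, -47, -40, 0, 0]]}}

```text
t: 2.25
eef_pos: [510.3, 248.7, 292.4]
tcp_rot: [3.141, 0.0, 3.053]
ft_force: [0.8, 1.5, 0.1]
opening: 0.024
grip_force: 0.0
```

Emit:
{"api": "jog_arm", "payload": {"motion": [[0, 0, 0, 0, -50, 0, 0], [0, 0, 0, 0, -60, 0, 0], [0, 0, 0, 0, -60, 10, 0], [0, 0, 0, 0, -60, 20, 0], [0, 0, 0, 0, -60, 20, 0], [0, 0, 0, 0, -60, 20, 0], [0, 0, 0, 0, -60, 20, 0], [0, 0, 0, 0, -60, 20, 0], [0, 0, 0, 0, 0, 0, 0]]}}

```text
t: 3.38
eef_pos: [467.3, -217.6, 182.1]
tcp_rot: [3.141, -0.001, 3.049]
ft_force: [0.7, 0.4, -0.8]
opening: 0.0
grip_force: 0.0
```

```bash
python3 -c "
from go import *
delta([473.8,-236.1,60],175,0)"
```

```text
t 3.375 q [-0.56  0.49  1.94 -0.    0.72 -2.04] F [ 0.66  0.39 -0.79] open 0.026990325544327697 grip 0.0
tcp [ 467.26 -217.57  182.08] z axis [-0.  0. -1.] xaxis [-1.    0.09  0.  ]
turn(tool deg) [ 0.03 -0.07 -0.32] shift before turn [ -8.28 -17.86  44.06] after turn [ -8.13 -17.89  44.08]
```

Emit:
{"api": "jog_arm", "payload": {"motion": [[0, 0, -0.3, -4, -9, 14, 0], [0, 0, 0, -4.1, -9, 20, 0], [0, 0, 0, 0, 0, 10, 0], [0, 0, 0, 0, 0, 0, 0]]}}

```text
t: 3.88
eef_pos: [474.5, -231.9, 138.8]
tcp_rot: [3.141, -0.001, 3.06]
ft_force: [-0.4, 0.3, 0.6]
opening: 0.003
grip_force: 0.0
```

Emit:
{"api": "jog_arm", "payload": {"motion": [[0, 0, 0, 0, 0, 5, 0], [0, 0, 0, 0, 0, 3, 0], [0, 0, 0, 0, 0, 2, 0], [0, 0, 0, 0, 0, 2, 0], [0, 0, 0, 0, 0, 2, 0]]}}

```text
t: 4.5
eef_pos: [474.5, -232.9, 125.3]
tcp_rot: [3.142, 0.0, 3.059]
ft_force: [-0.7, -0.2, 0.9]
opening: 0.004
grip_force: 0.3
```

Emit:
{"api": "jog_arm", "payload": {"motion": [[0, 0, 0, 0, -1.5, 1, 0], [0, 0, 0, 0, -1.5, 2, 0], [0, 0, 0, 0, 0, 2, 0], [0, 0, 0, 0, 0, 2, 0], [0, 0, 0, 0, 0, 2, 0], [0, 0, 0, 0, 0, 1.5, 0], [0, 0, 0, 0, 0, 1, 0], [0, 0, 0, 0, 0, 0, 0], [0, 0, 0, 0, 0, 0, 0]]}}

```text
t: 5.62
eef_pos: [474.5, -236.0, 114.6]
tcp_rot: [-3.141, 0.001, 3.059]
ft_force: [-1.2, 0.7, 10.4]
opening: 0.002
grip_force: 4.3
```

```bash
python3 -c "
from go import *
delta([473.8,-236.1,37],175,0)
c=env.read_camera('scene');cv2.imwrite('pics/p1.png',cv2.resize(c['color'][140:220,200:300,::-1],None,fx=6,fy=6))"
```

```text
t 5.625 q [-0.59  0.61  1.95  0.    0.58 -2.07] F [-1.2   0.68 10.41] open 0.2323488793636053 grip 4.283281228708802
tcp [ 474.54 -236.01  114.57] z axis [ 0. -0. -1.] xaxis [-1.    0.08 -0.  ]
turn(tool deg) [-0.03  0.07  0.26] shift before turn [ 0.73 -0.15 -0.43] after turn [ 0.73 -0.15 -0.43]
```

View pics/p1.png

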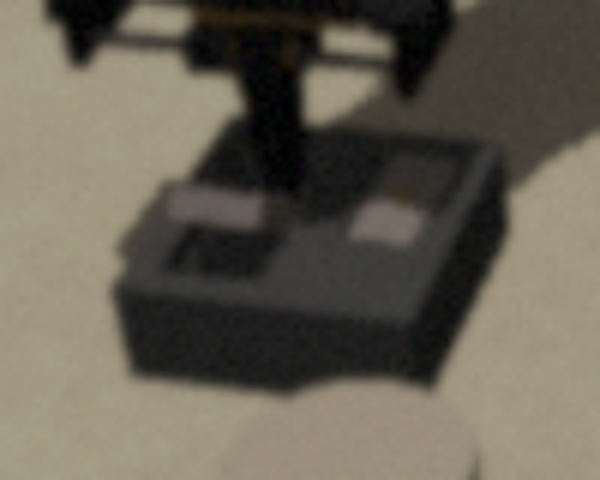

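Scene crop: the bar's back end is raised at about (215,205) in the crop, with the empty pocket floor behind it. I'll lift off and check that it stays tipped.

Emit:
{"api": "jog_arm", "payload": {"motion": [[0, 0, 0, 0, 0, -2, 0], [0, 0, 0, 0, 0, -2, 0], [0, 0, 0, 0, 0, 0, 0]]}}

```text
t: 6.05
eef_pos: [474.3, -235.9, 117.9]
tcp_rot: [3.142, 0.0, 3.059]
ft_force: [-0.1, 0.4, 0.3]
opening: 0.007
grip_force: 0.0
```

Emit:
{"api": "jog_arm", "payload": {"motion": [[0, 0, 0, 0, 0, -15, 0], [0, 0, 0, 0, 0, -40, 0], [0, 0, 0, 30, 0, -60, 30], [0, 0, 0, 60, 0, -10, 95], [0, 0, 0, 60, 0, 0, 95], [0, 0, 0, 0, 0, 0, 95]]}}

```text
t: 6.8
eef_pos: [324.0, -222.8, 239.9]
tcp_rot: [3.142, -0.0, 3.057]
ft_force: [0.5, -0.4, -0.7]
opening: 0.366
grip_force: 0.0
```

```bash
cat > tilt.py <<'E'
from go import *
def prof(n,yaw=-5.0,o=(514.6,-239.7),save_=None):
    c=env.read_camera(n);W=cloud(c)
    a=np.radians(yaw);d=W[...,:2]-np.array(o)
    X=d[...,0]*np.cos(a)+d[...,1]*np.sin(a);Y=-d[...,0]*np.sin(a)+d[...,1]*np.cos(a)
    m=(abs(Y)<14)&(abs(X)<75);Z=W[...,2]
    for b in range(-70,75,8):
        k=m&(X>=b)&(X<b+8)
        if k.sum(): print(b+4,np.percentile(Z[k],[20,50,80]),k.sum())
    return c
E
python3 -c "
from tilt import *
c=prof('top');cv2.imwrite('pics/p2.png',cv2.resize(c['color'][195:280,355:440,::-1],None,fx=6,fy=6))
prof('scene')
delta([514,-240,60],175,36,59)"
```

```text
-66 [50.89 52.27 53.62] 40
-58 [19.42 48.96 52.92] 59
-50 [18.19 20.35 23.14] 34
-42 [23.96 26.5  28.34] 36
-34 [30.58 32.51 33.93] 36
-26 [37.02 38.49 39.96] 38
-18 [41.98 43.72 45.9 ] 38
-10 [49.26 51.21 52.43] 39
-2 [53.79 55.58 58.5 ] 38
6 [60.76 62.9  64.47] 39
14 [65.59 67.14 70.01] 41
22 [71.96 74.14 76.45] 43
30 [77.81 79.78 81.66] 40
38 [73.78 75.81 80.64] 46
46 [35.56 37.28 38.81] 42
54 [35.42 37.6  40.46] 38
62 [50.71 52.17 53.3 ] 40
70 [49.6  51.65 53.24] 36
78 [-0.51 -0.2   0.45] 4
-66 [49.14 50.24 51.04] 15
-58 [24.69 36.58 46.89] 87
-2 [34.4  35.41 36.01] 10
6 [-751.33   34.43   35.18] 26
14 [-751.57   33.32   35.33] 33
22 [-753.08   33.96   34.89] 27
30 [-748.43   35.52   77.35] 42
38 [-748.53   70.75   75.95] 59
46 [-757.53 -753.58 -749.73] 13
54 [-754.09 -750.87   49.19] 16
62 [-752.48   49.45   50.72] 34
70 [ 3.47 21.87 41.76] 169
78 [-754.05   -2.73   -1.98] 5
t 6.9 q [-0.77  0.25  2.15  0.    0.74 -2.26] F [-0.41 -0.42  0.39] open 42.75609527585197 grip 0.0
tcp [ 326.94 -224.05  239.75] z axis [ 0. -0. -1.] xaxis [-1.    0.08 -0.  ]
turn(tool deg) [ -0.   -35.91   0.21] shift before turn [-152.85    0.04  132.26] after turn [-46.23   0.42 196.77]
```

View pics/p2.png

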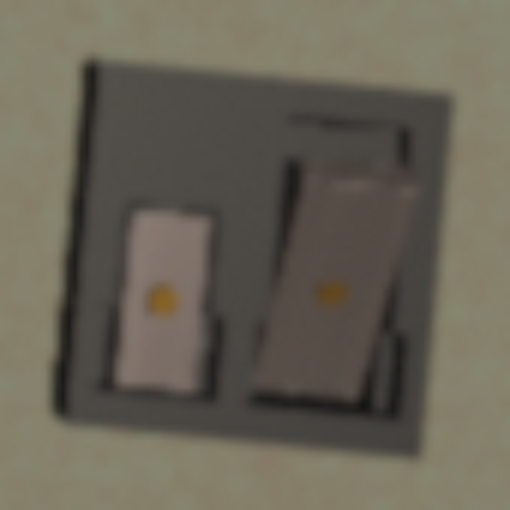

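The bar is tipped at about 36° and staying there. It may also be slightly yawed, since its back end sits at about (360,175) in the crop. I'll fit its top face in 3D.

```bash
cat > fit.py <<'E'
from go import *
def face(n,c0,rad=60,zlo=14,zhi=400,tol=3.5,seed_n=(-.59,0,.8),T=15):
    """plane + rectangle of the bar's top face around c0; prints centre, x axis, normal"""
    c=env.read_camera(n);W=cloud(c)
    g=c["color"].astype(int)
    P=W.reshape(-1,3);c0=np.array(c0,float)
    P=P[(np.linalg.norm(P-c0,axis=1)<rad)&(P[:,2]>zlo)&(P[:,2]<zhi)]
    nrm=np.array(seed_n,float);nrm/=np.linalg.norm(nrm);p0=c0
    for tl in(9,7,6,5,4,4,tol):
        Q=P[abs((P-p0)@nrm)<tl]; p0=Q.mean(0); nrm=np.linalg.svd(Q-p0,full_matrices=False)[2][2]; nrm*=np.sign(nrm[2])
    e1=np.cross([0,1,0],nrm);e1/=np.linalg.norm(e1);e2=np.cross(nrm,e1)
    q=np.stack([(Q-p0)@e1,(Q-p0)@e2],1).astype(np.float32)
    (cx,cy),(w,h),a=cv2.minAreaRect(q); 
    if w<h:a+=90
    a=np.radians(a);ax=np.cos(a)*e1+np.sin(a)*e2;ax*=np.sign(ax[0])
    C=p0+cx*e1+cy*e2
    print(n,"top centre",C,"mean",p0,"size",w,h,"n",len(Q))
    print(" x axis",ax,"yaw",np.degrees(np.arctan2(ax[1],ax[0])),"pitch",np.degrees(np.arcsin(ax[2])),"normal",nrm)
    return c,C,ax,nrm
E
python3 -c "
from fit import *
face('top',[508,-240,52])"
```

```text
top top centre [ 504.26 -229.91   49.4 ] mean [ 506.53 -235.86   51.47] size 115.49371337890625 92.3607177734375 n 826
 x axis [0.78 0.29 0.56] yaw 20.480523892371618 pitch 33.8837429655325 normal [-0.59  0.05  0.8 ]
```

```bash
cat > mid.py <<'E'
from go import *
def sect(o=(514.6,-239.7),yaw=-5.0):
    c=env.read_camera('top');W=cloud(c);P=W.reshape(-1,3)
    a=np.radians(yaw);d=P[:,:2]-np.array(o)
    X=d[:,0]*np.cos(a)+d[:,1]*np.sin(a);Y=-d[:,0]*np.sin(a)+d[:,1]*np.cos(a);Z=P[:,2]
    B=np.stack([X,Y,Z],1);k=(abs(X)<57)&(abs(Y)<35)&((Z>58)|((Z<47)&(abs(Y)<23)&(X<0)));B=B[k]
    A=None;sel=abs(B[:,2]-(57+.74*B[:,0]))<6
    for _ in range(5):
        A=np.linalg.lstsq(np.c_[B[sel][:,:2],np.ones(sel.sum())],B[sel][:,2],rcond=None)[0]
        r=B[:,2]-np.c_[B[:,:2],np.ones(len(B))]@A; sel=abs(r)<4.5
    print("plane z=%.3f X + %.3f Y + %.1f"%tuple(A),sel.sum(),"tilt",np.degrees(np.arctan(A[0])))
    S=B[sel]
    for b in range(-56,56,6):
        s=S[(S[:,0]>=b)&(S[:,0]<b+6)]
        if len(s)>8: print(b+3,"Y",s[:,1].min(),s[:,1].max(),"mid",(s[:,1].min()+s[:,1].max())/2,"Z",np.median(s[:,2]))
if __name__=="__main__": sect()
E
python3 mid.py
```

```text
plane z=0.744 X + -0.008 Y + 57.5 580 tilt 36.642639365513155
-53 Y -22.78950108707602 20.534346258013326 mid -1.1275774145313466 Z 18.797281160387058
-47 Y -20.312105058642977 21.64408684942291 mid 0.6659908953899656 Z 23.180124490899516
-41 Y -21.34334516432424 22.744100302323616 mid 0.7003775689996878 Z 26.499316918411182
-35 Y -21.053778825229006 22.700597967362654 mid 0.8234095710668239 Z 31.99983179634137
-29 Y -20.99627782575083 22.553027330146005 mid 0.7783747521975872 Z 35.60844066824177
-23 Y -22.727027801987365 21.399715176715798 mid -0.6636563126357835 Z 40.5522136450777
-17 Y -21.04940377024912 21.506099146010847 mid 0.2283476878808628 Z 44.32197194445672
1 Y -21.181201104234816 21.098101567986838 mid -0.04154976812398914 Z 59.639607249693086
7 Y -20.014083442253714 22.446927652192414 mid 1.2164221049693502 Z 63.16855327053736
13 Y -21.130452507753258 21.907223296874065 mid 0.38838539456040344 Z 67.5507386572911
19 Y -20.249336209710304 22.283460230722476 mid 1.017062010506086 Z 71.6088889694056
25 Y -18.911943932174363 22.012423897868498 mid 1.5502399828470672 Z 76.54398149096295
31 Y -20.449853379523255 21.176533541399202 mid 0.36334008093797365 Z 80.54835777836234
37 Y -17.25033397002236 22.320147518378715 mid 2.534906774178177 Z 81.39187943167758
```

Emit:
{"api": "jog_arm", "payload": {"motion": [[0, -9, 0, -20, 0, 0, 80], [0, -9, 0, -20, 0, 0, 80], [0, -9, 0, -20, 0, 0, 80], [0, -9, 0, -20, 0, 0, 80], [0, 0, 0, 0, 0, 0, 80], [0, 0, 0, 0, 0, 0, 80]]}}

```text
t: 7.75
eef_pos: [437.9, -205.4, 298.5]
tcp_rot: [-3.114, 0.545, 3.03]
ft_force: [-1.0, 0.5, 0.7]
opening: 0.843
grip_force: 0.0
```

```bash
python3 -c "
from go import *
delta([537.7,-241.0,61.6],175,36.6)"
```

```text
t 7.75 q [-0.68  0.18  2.13  0.66  0.43 -2.68] F [-1.03  0.48  0.74] open 80.13401681499587 grip 0.0
tcp [ 437.93 -205.37  298.51] z axis [ 0.51 -0.08 -0.85] xaxis [-0.85  0.1  -0.52]
turn(tool deg) [-2.35 -5.41 -1.1 ] shift before turn [ 41.86 -20.54 179.04] after turn [ 58.96 -26.8  173.31]
```

Joint 6 is at its range limit with this grasp yaw, so I'll take the equivalent half-turned grasp.

Emit:
{"api": "jog_arm", "payload": {"motion": [[0, 0, 10.6, 0, 0, 0, 80], [0, 0, 10.6, 0, 0, 0, 80], [0, 0, 10.6, 0, 0, 0, 80], [0, 0, 10.6, 0, 0, 0, 80], [0, 0, 10.6, 0, 0, 0, 80], [0, 0, 10.6, 0, 0, 0, 80], [0, 0, 10.6, 0, 0, 0, 80], [0, 0, 10.6, 0, 0, 0, 80], [0, 0, 10.6, 0, 0, 0, 80], [0, 0, 10.6, 0, 0, 0, 80]]}}

```text
t: 9.0
eef_pos: [437.4, -206.0, 298.2]
tcp_rot: [2.61, -0.124, 1.198]
ft_force: [-0.1, -0.7, 0.3]
opening: 0.843
grip_force: 0.0
```

Emit:
{"api": "jog_arm", "payload": {"motion": [[0, 0, 10.6, 0, 0, 0, 80], [0, 0, 10.6, 0, 0, 0, 80], [0, 0, 10.6, 0, 0, 0, 80], [0, 0, 10.6, 0, 0, 0, 80], [0, 0, 10.6, 0, 0, 0, 80], [0, 0, 10.6, 0, 0, 0, 80], [0, 0, 10.4, 0, 0, 0, 80], [0, 0, 0, 0, 0, 0, 80]]}}

```text
t: 10.0
eef_pos: [437.6, -206.0, 298.4]
tcp_rot: [3.114, -0.545, -0.113]
ft_force: [-0.2, 0.2, -1.2]
opening: 0.839
grip_force: 0.0
```

```bash
sed -i 's/Ro.from_euler("y",180,degrees=True)$/Ro.from_euler("x",180,degrees=True)/; s/yaw-180/yaw/' go.py; python3 -c "
from go import *
delta([537.7,-241.0,61.6],-5,36.6)"
```

```text
t 10.0 q [-0.68  0.18  2.13  0.66  0.43  0.46] F [-0.16  0.17 -1.16] open 79.75517793896151 grip 0.0
tcp [ 437.55 -205.99  298.38] z axis [ 0.51 -0.09 -0.85] xaxis [ 0.85 -0.1   0.52]
turn(tool deg) [ 2.4   5.41 -1.13] shift before turn [-41.51  19.75 179.09] after turn [-58.63  26.14 173.39]
```

Emit:
{"api": "jog_arm", "payload": {"motion": [[2.4, 5.4, -1.1, 0, 0, 0, 80], [0, 0, 0, -20, 9, 20, 80], [0, 0, 0, -20, 9, 40, 80], [0, 0, 0, -19, 8, 40, 80], [0, 0, 0, 0, 0, 20, 80], [0, 0, 0, 0, 0, 0, 80], [0, 0, 0, 0, 0, 0, 80]]}}

```text
t: 10.88
eef_pos: [455.5, -229.2, 183.9]
tcp_rot: [-3.14, -0.622, -0.091]
ft_force: [-0.0, -0.1, -0.2]
opening: 0.841
grip_force: 0.0
```

```bash
python3 -c "
from go import *
delta([537.7,-241.0,61.6],-5,36.6)"
```

```text
t 10.875 q [-0.73  0.44  2.22  1.69  0.36 -0.67] F [-0.01 -0.07 -0.18] open 80.00745295224759 grip 0.0
tcp [ 455.46 -229.23  183.87] z axis [ 0.58 -0.05 -0.81] xaxis [ 0.81 -0.07  0.58]
turn(tool deg) [ 0.06  0.99 -0.17] shift before turn [-5.09  4.5  69.73] after turn [-6.31  4.56 69.62]
```

Emit:
{"api": "jog_arm", "payload": {"motion": [[0, 1, -0.2, 0, 0, 0, 80], [0, 0, 0, -3, 2.2, 12, 80], [0, 0, 0, -3, 2.2, 12, 80], [0, 0, 0, 0, 0, 12, 80], [0, 0, 0, 0, 0, 10, 80], [0, 0, 0, 0, 0, 0, 80], [0, 0, 0, 0, 0, 0, 80]]}}

```text
t: 11.75
eef_pos: [477.7, -235.7, 143.9]
tcp_rot: [3.14, -0.64, -0.088]
ft_force: [0.1, -0.2, 0.4]
opening: 0.841
grip_force: 0.0
```

```bash
python3 -c "
from go import *
delta([537.7,-241.0,61.6],-5,36.6)"
```

```text
t 11.75 q [-0.71  0.55  2.21  1.97  0.39 -0.96] F [ 0.07 -0.24  0.4 ] open 79.9629999793228 grip 0.0
tcp [ 477.66 -235.68  143.86] z axis [ 0.59 -0.05 -0.8 ] xaxis [ 0.8  -0.07  0.6 ]
turn(tool deg) [ 0.1  -0.06 -0.04] shift before turn [-0.68  0.03 23.98] after turn [-0.66  0.07 23.98]
```

Emit:
{"api": "jog_arm", "payload": {"motion": [[0, 0, 0, -0.6, 0, 8, 80], [0, 0, 0, 0, 0, 8, 80], [0, 0, 0, 0, 0, 5, 80], [0, 0, 0, 0, 0, 3, 80], [0, 0, 0, 0, 0, 0, 70]]}}

```text
t: 12.38
eef_pos: [491.7, -236.9, 123.2]
tcp_rot: [-3.141, -0.639, -0.089]
ft_force: [-0.6, -0.2, 0.7]
opening: 0.78
grip_force: 0.0
```

Emit:
{"api": "jog_arm", "payload": {"motion": [[0, 0, 0, 0, 0, 0, 60], [0, 0, 0, 0, 0, 0, 55], [0, 0, 0, 0, 0, 0, 50], [0, 0, 0, 0, 0, 0, 47], [0, 0, 0, 0, 0, 0, 45], [0, 0, 0, 0, 0, 0, 43], [0, 0, 0, 0, 0, 0, 30], [0, 0, 0, 0, 0, 0, 20], [0, 0, 0, 0, 0, 0, 20]]}}

```text
t: 13.5
eef_pos: [491.6, -237.0, 123.4]
tcp_rot: [3.141, -0.639, -0.089]
ft_force: [-1.1, -1.6, -1.5]
opening: 0.46
grip_force: 29.9
```

```bash
python3 -c "
from go import *
delta([537.7,-241.0,61.6],-5,36.6)
from mid import sect; sect()"
```

```text
t 13.5 q [-0.69  0.6   2.19  2.07  0.4  -1.04] F [-1.14 -1.6  -1.46] open 43.792796743514224 grip 29.92620974779129
tcp [ 491.55 -237.    123.4 ] z axis [ 0.59 -0.05 -0.8 ] xaxis [ 0.8  -0.07  0.6 ]
turn(tool deg) [ 0.09 -0.   -0.1 ] shift before turn [ 0.34 -0.04 -0.77] after turn [ 0.34 -0.04 -0.77]
plane z=0.710 X + -0.002 Y + 57.9 302 tilt 35.393685083926925
-29 Y -19.312212614676596 -2.4969960613732423 mid -10.90460433802492 Z 37.49958274947426
-23 Y -20.678221648715265 -1.5704679669743828 mid -11.124344807844825 Z 41.1277218398227
1 Y -16.342418477882966 12.61108172042412 mid -1.8656683787294224 Z 59.44210300189832
7 Y -20.064633854273758 15.859823560939084 mid -2.102405146667337 Z 62.96883131630602
13 Y -20.518134480450797 31.010679959498376 mid 5.246272739523789 Z 66.62100165351
19 Y -20.840219487226513 30.502726183650463 mid 4.831253348211975 Z 71.82923501857545
25 Y -25.508279900222615 27.561381286656747 mid 1.0265506932170663 Z 76.49830606895569
31 Y -23.109306826754604 29.554243821732882 mid 3.222468497489139 Z 80.00556591659529
37 Y -17.53845820392709 21.754559908637965 mid 2.108050852355438 Z 79.95862045718127
```

Emit:
{"api": "jog_arm", "payload": {"motion": [[0, 0, 0, 2.5, 0, -2, 20], [0, 0, 0, 5, 0, -5, 20], [0, 0, 0, 7, 0, -7, 20], [0, 0, 0, 9, 0, -10, 20], [0, 0, 0, 10, 0, -12, 20], [0, 0, 0, 10, 0, -12, 20], [0, 0, 0, 10, 0, -12, 20], [0, 0, 0, 8, 0, -10, 20], [0, 0, 0, 6, 0, -8, 20], [0, 0, 0, 0, 0, 0, 20]]}}

```text
t: 14.8
eef_pos: [499.2, -237.3, 226.8]
tcp_rot: [3.141, -0.64, -0.089]
ft_force: [0.3, 0.1, -4.5]
opening: 0.46
grip_force: 29.9
```

```bash
python3 -c "
from go import *
delta([537.7,-241.0,161.6],-5,36.6)
c=env.read_camera('scene');cv2.imwrite('pics/p3.png',cv2.resize(c['color'][90:230,190:330,::-1],None,fx=4,fy=4))"
```

```text
t 14.8 q [-0.68  0.4   2.1   1.32  0.35 -0.23] F [ 0.28  0.12 -4.52] open 43.735494000364234 grip 29.90178108215332
tcp [ 499.21 -237.33  226.79] z axis [ 0.59 -0.05 -0.8 ] xaxis [ 0.8  -0.07  0.6 ]
turn(tool deg) [ 0.08 -0.05 -0.06] shift before turn [-7.83  0.31 -2.62] after turn [-7.83  0.3  -2.62]
```

View pics/p3.png

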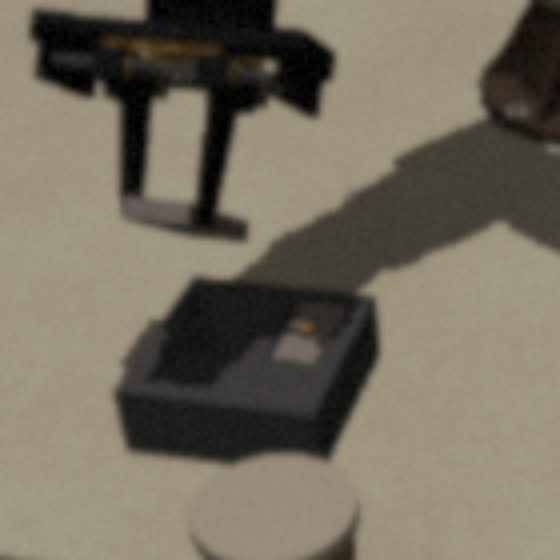

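The bar is held by its back end, clear of the block, and the small weight is still in its pocket. Next I turn it level.

Emit:
{"api": "jog_arm", "payload": {"motion": [[0, -6, 0, 0, 0, -10, 20], [0, -8, 0, 0, 0, -10, 20], [0, -8, 0, 0, 0, -10, 20], [0, -8, 0, 0, 0, 0, 20], [0, -6.6, 0, 0, 0, 0, 20], [0, 0, 0, 0, 0, 0, 20], [0, 0, 0, 0, 0, 0, 20]]}}

```text
t: 15.72
eef_pos: [491.7, -231.0, 241.7]
tcp_rot: [-3.115, -0.146, -0.073]
ft_force: [-0.5, 0.7, -4.9]
opening: 0.459
grip_force: 29.9
```

```bash
cat > bar.py <<'E'
from go import *
def bar(n,save_=None):
    "points near the held bar in tool frame: surface profile along tool x"
    s=env.state();R=Ro.from_euler("xyz",s["tcp_rot"]).as_matrix();c=env.read_camera(n);W=cloud(c)
    B=(W.reshape(-1,3)-s["eef_pos"])@R
    k=(abs(B[:,1])<30)&(B[:,2]>45)&(B[:,2]<110)&(B[:,0]>-130)&(B[:,0]<60);B=B[k]
    for b in range(-120,50,8):
        q=B[(B[:,0]>=b)&(B[:,0]<b+8)]
        if len(q)>5: print(n,b+4,"z pct",np.percentile(q[:,2],[10,50,90]),"y",q[:,1].min(),q[:,1].max(),len(q))
    if save_: save(c,save_)
    return c
E
python3 -c "
from bar import *
delta([537.7,-241.0,161.6],-5,0)
bar('top');bar('scene')"
```

```text
t 15.725 q [-0.6   0.41  1.88  0.14  0.75  0.95] F [-0.51  0.69 -4.91] open 43.69033271846665 grip 29.901942908763885
tcp [ 491.7  -231.04  241.7 ] z axis [ 0.15  0.02 -0.99] xaxis [ 0.99 -0.07  0.15]
turn(tool deg) [-1.59 -8.35  0.92] shift before turn [45.81  6.8   8.68] after turn [46.7   5.91  2.1 ]
top -84 z pct [65.29 66.45 76.07] y -21.83456146444247 -15.3013999498922 19
top -76 z pct [64.16 66.86 77.45] y -22.34186886082154 -13.56451165033283 22
top -68 z pct [64.88 66.39 70.85] y -22.41436112847759 -11.111140555436402 24
top -60 z pct [64.93 66.29 68.32] y -21.303719784079753 -15.786566161216324 6
top 12 z pct [49.63 64.43 69.99] y 12.9467773403368 24.290149443143648 7
top 20 z pct [64.53 67.99 76.81] y -22.132417984843123 19.875881707605608 47
scene -84 z pct [67.47 68.28 76.72] y -21.937303023692184 19.341935555882937 12
scene -76 z pct [67.57 68.   72.26] y -21.439442536300984 18.090233464983758 11
scene -68 z pct [67.47 68.14 73.03] y -23.37392703209335 20.807498003438578 14
scene -60 z pct [67.42 68.16 79.59] y -23.066564384640838 17.771933786534248 17
scene -52 z pct [67.42 68.51 72.01] y -23.44168470758324 19.60502176021697 12
scene -44 z pct [67.04 67.91 76.68] y -23.19083175097659 20.049462016955964 17
scene -36 z pct [67.08 68.2  79.37] y -23.116706731769398 17.123758721159682 17
scene -28 z pct [67.35 68.23 75.33] y -23.095344304847696 19.10870292632018 14
scene -20 z pct [67.35 67.92 68.64] y -6.821471730742091 20.058789105000542 12
scene -12 z pct [66.93 67.79 74.83] y -27.516538307102913 21.41887136904872 17
scene -4 z pct [50.87 67.1  69.93] y -29.779658365820815 22.89905045304519 35
scene 4 z pct [55.24 67.58 69.93] y -27.560619004863987 21.97710696064667 29
scene 12 z pct [49.96 65.88 74.47] y -29.79718916426351 29.209160494673757 91
scene 20 z pct [68.13 74.01 80.01] y -22.957802527366862 19.824437190105378 85
```

Emit:
{"api": "jog_arm", "payload": {"motion": [[-1.6, -8.4, 0.9, 0, 0, 0, 20], [0, 0, 0, 0, 0, 0, 20], [0, 0, 0, 0, 0, 0, 20]]}}

```text
t: 16.2
eef_pos: [491.8, -231.2, 242.1]
tcp_rot: [3.141, -0.001, -0.087]
ft_force: [0.1, -0.3, -4.3]
opening: 0.46
grip_force: 29.9
```

```bash
python3 -c "
from go import *
delta([571.4,195.2,155],-15.25,0,0)"
```

```text
t 16.2 q [-0.56  0.44  1.82  0.    0.89  1.1 ] F [ 0.07 -0.33 -4.35] open 43.77027262902809 grip 29.940625727176666
tcp [ 491.81 -231.15  242.12] z axis [ 0. -0. -1.] xaxis [ 1.   -0.09  0.  ]
turn(tool deg) [ 0.01 -0.05 10.29] shift before turn [  42.37 -431.67   87.01] after turn [ -35.36 -432.28   87.12]
```

Emit:
{"api": "jog_arm", "payload": {"motion": [[0, 0, 5, 0, 0, 0, 20], [0, 0, 5.3, 0, -5, 0, 20], [0, 0, 0, -2, -20, 0, 20], [0, 0, 0, -4, -35, 0, 20], [0, 0, 0, -4, -45, 0, 20], [0, 0, 0, -4, -50, 0, 20], [0, 0, 0, -4, -50, 0, 20], [0, 0, 0, -4, -50, 0, 20], [0, 0, 0, -4, -50, 0, 20], [0, 0, 0, -4, -45, 0, 20]]}}

```text
t: 17.45
eef_pos: [554.4, 116.9, 241.7]
tcp_rot: [3.141, 0.001, -0.263]
ft_force: [0.3, -1.0, -4.3]
opening: 0.462
grip_force: 29.9
```

Emit:
{"api": "jog_arm", "payload": {"motion": [[0, 0, 0, -3, -40, 0, 20], [0, 0, 0, -2, -25, 8, 20], [0, 0, 0, 0, -12, 12, 20], [0, 0, 0, 0, -5, 15, 20], [0, 0, 0, 0, 0, 12, 20], [0, 0, 0, 0, 0, 8, 20], [0, 0, 0, 0, 0, 0, 20], [0, 0, 0, 0, 0, 0, 20]]}}

```text
t: 18.45
eef_pos: [571.8, 194.2, 186.8]
tcp_rot: [3.14, 0.001, -0.267]
ft_force: [0.1, -0.0, -4.0]
opening: 0.46
grip_force: 29.9
```

```bash
python3 -c "
from bar import *
delta([571.4,195.2,155],-15.25,0,0)
bar('top');c=bar('scene')
cv2.imwrite('pics/p4.png',cv2.resize(c['color'][110:240,330:480,::-1],None,fx=4,fy=4))"
```

```text
t 18.45 q [ 0.22  0.58  1.72 -0.    0.84  2.06] F [ 0.07 -0.05 -4.04] open 43.772581200723735 grip 29.9407759308815
tcp [571.83 194.17 186.82] z axis [-0. -0. -1.] xaxis [ 0.96 -0.26 -0.  ]
turn(tool deg) [ 0.11  0.08 -0.08] shift before turn [-0.64 -0.95 31.82] after turn [-0.68 -0.89 31.82]
scene -84 z pct [66.26 67.13 68.33] y -9.917779076049271 20.933229902199653 21
scene -76 z pct [65.5  67.25 68.22] y -11.99086833904622 19.730070844366065 22
scene -68 z pct [66.   67.11 68.9 ] y -13.884946251601692 20.966952106455842 25
scene -60 z pct [65.54 67.34 68.19] y -14.73778073191756 20.397269757435975 27
scene -52 z pct [65.79 67.36 68.94] y -14.138882020557187 19.02425693544656 22
scene -44 z pct [65.94 67.04 67.99] y -16.23810602716972 20.406776531513415 25
scene -36 z pct [65.49 67.16 68.47] y -17.04286815130224 21.086657303871203 29
scene -28 z pct [65.72 66.61 67.96] y -16.64713977631552 19.37120732228105 27
scene -20 z pct [65.65 66.81 68.13] y -18.358270471179086 20.027568317750745 30
scene -12 z pct [65.44 67.17 68.44] y -20.305136055122514 21.426876947490218 30
scene -4 z pct [64.71 66.93 67.64] y -19.584159995465384 21.160600454302475 38
scene 4 z pct [65.34 67.11 68.19] y -21.30671363704232 21.403288322056106 39
scene 12 z pct [48.62 65.02 70.3 ] y -29.80003853450334 29.357206797122835 98
scene 20 z pct [67.09 72.65 79.2 ] y -23.1555451979051 20.302507735448785 104
```

View pics/p4.png

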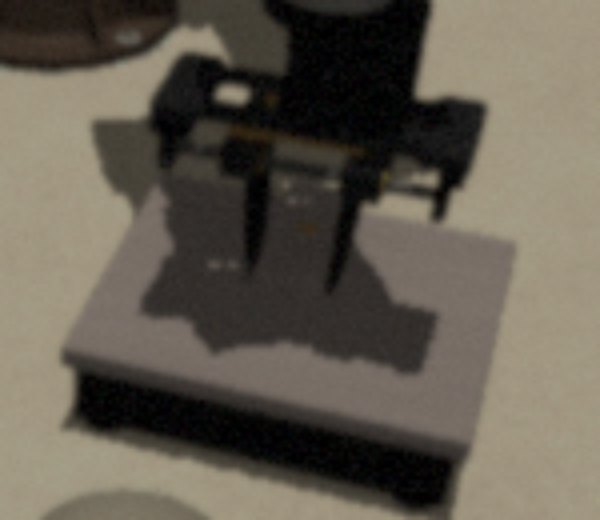

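The bar is level and over the middle of the platter. I'll lower it, slowly at the end.

Emit:
{"api": "jog_arm", "payload": {"motion": [[0, 0, 0, -0.6, -0.9, 8, 20], [0, 0, 0, 0, 0, 8, 20], [0, 0, 0, 0, 0, 6, 20], [0, 0, 0, 0, 0, 3, 20], [0, 0, 0, 0, 0, 2, 20], [0, 0, 0, 0, 0, 0, 20], [0, 0, 0, 0, 0, 0, 20]]}}

```text
t: 19.42
eef_pos: [571.3, 195.5, 159.6]
tcp_rot: [3.139, 0.002, -0.267]
ft_force: [-0.1, -1.1, -4.9]
opening: 0.46
grip_force: 29.9
```

Emit:
{"api": "jog_arm", "payload": {"motion": [[0, 0, 0, 0, 0, 0.7, 20], [0, 0, 0, 0, 0, 0.7, 20], [0, 0, 0, 0, 0, 0.6, 20], [0, 0, 0, 0, 0, 0, 20]]}}

```text
t: 19.92
eef_pos: [571.2, 195.4, 157.4]
tcp_rot: [3.139, 0.002, -0.267]
ft_force: [1.1, 0.1, -4.9]
opening: 0.462
grip_force: 29.9
```

```bash
python3 -c "
from go import *
delta([571.4,195.2,155],-15.25,0,0)"
```

```text
t 19.925 q [ 0.22  0.62  1.74 -0.    0.78  2.06] F [ 1.08  0.13 -4.94] open 43.90346618393301 grip 29.940774142742157
tcp [571.18 195.43 157.42] z axis [-0. -0. -1.] xaxis [ 0.96 -0.26 -0.  ]
turn(tool deg) [ 0.13  0.11 -0.05] shift before turn [0.28 0.16 2.42] after turn [0.27 0.17 2.42]
```

Emit:
{"api": "jog_arm", "payload": {"motion": [[0.1, 0.1, 0, 0, 0, 0.4, 20], [0, 0, 0, 0, 0, 0.4, 20], [0, 0, 0, 0, 0, 0.4, 20], [0, 0, 0, 0, 0, 0, 20]]}}

```text
t: 20.42
eef_pos: [571.2, 195.4, 156.2]
tcp_rot: [3.141, 0.0, -0.267]
ft_force: [-0.1, 0.0, -3.4]
opening: 0.461
grip_force: 29.9
```

Emit:
{"api": "jog_arm", "payload": {"motion": [[0, 0, 0, 0, 0, 0.4, 20], [0, 0, 0, 0, 0, 0.3, 20], [0, 0, 0, 0, 0, 0, 20]]}}

```text
t: 20.8
eef_pos: [571.2, 195.4, 155.5]
tcp_rot: [3.141, 0.0, -0.267]
ft_force: [0.6, -0.3, -4.5]
opening: 0.46
grip_force: 29.9
```

Emit:
{"api": "jog_arm", "payload": {"motion": [[0, 0, 0, 0, 0, 0.3, 20], [0, 0, 0, 0, 0, 0.3, 20], [0, 0, 0, 0, 0, 0, 20]]}}

```text
t: 21.18
eef_pos: [571.2, 195.4, 154.9]
tcp_rot: [3.141, 0.0, -0.267]
ft_force: [0.4, -0.5, -4.0]
opening: 0.461
grip_force: 29.9
```

Emit:
{"api": "jog_arm", "payload": {"motion": [[0, 0, 0, 0, 0, 0.3, 20], [0, 0, 0, 0, 0, 0.3, 20], [0, 0, 0, 0, 0, 0, 20]]}}

```text
t: 21.55
eef_pos: [571.2, 195.4, 154.3]
tcp_rot: [3.141, 0.0, -0.267]
ft_force: [0.3, -0.3, -4.9]
opening: 0.46
grip_force: 29.9
```

Emit:
{"api": "jog_arm", "payload": {"motion": [[0, 0, 0, 0, 0, 0.3, 20], [0, 0, 0, 0, 0, 0.3, 20], [0, 0, 0, 0, 0, 0, 20]]}}

```text
t: 21.92
eef_pos: [571.2, 195.4, 153.8]
tcp_rot: [3.141, 0.0, -0.267]
ft_force: [0.4, 0.7, -5.3]
opening: 0.458
grip_force: 29.9
```

Emit:
{"api": "jog_arm", "payload": {"motion": [[0, 0, 0, 0, 0, 0.3, 20], [0, 0, 0, 0, 0, 0.3, 20], [0, 0, 0, 0, 0, 0, 20]]}}

```text
t: 22.3
eef_pos: [571.2, 195.4, 153.1]
tcp_rot: [3.141, 0.0, -0.267]
ft_force: [-0.4, -0.2, -4.4]
opening: 0.46
grip_force: 29.9
```

Emit:
{"api": "jog_arm", "payload": {"motion": [[0, 0, 0, 0, 0, 0.3, 20], [0, 0, 0, 0, 0, 0, 20]]}}

```text
t: 22.55
eef_pos: [571.2, 195.4, 152.8]
tcp_rot: [3.141, 0.0, -0.267]
ft_force: [-0.4, -0.0, -4.1]
opening: 0.459
grip_force: 29.9
```

```bash
python3 -c "
from bar import *
s=env.state();print(s['ft_force'],s['moment'],s['eef_pos'])
bar('scene')"
```

```text
[-0.42 -0.05 -4.09] [-0.04  0.06  0.03] [571.22 195.41 152.84]
scene -84 z pct [66.74 67.85 82.85] y -28.819257089426227 28.495365319495477 21
scene -76 z pct [66.06 67.09 82.36] y -29.98918910157247 29.642291049729906 26
scene -68 z pct [65.54 67.45 81.55] y -29.246170015624408 28.702939583255954 30
scene -60 z pct [65.61 67.07 73.11] y -28.44095932142198 28.114486996220588 28
scene -52 z pct [65.48 67.4  80.57] y -29.462193965026877 26.37503095111055 30
scene -44 z pct [65.84 67.39 73.67] y -28.86494981533685 26.236421233308995 27
scene -36 z pct [65.67 67.21 69.37] y -29.54865382247173 24.68041860946323 32
scene -28 z pct [65.72 67.03 69.48] y -29.568477350492433 19.59812598204639 30
scene -20 z pct [65.43 67.   68.57] y -28.89790292023094 20.082401064592055 29
scene -12 z pct [65.92 67.12 68.56] y -19.92122498790637 21.225119077460274 31
scene -4 z pct [63.51 67.04 79.35] y -29.20606764252906 29.615803096879024 42
scene 4 z pct [64.78 66.55 68.68] y -28.757269685506515 29.876614416034542 42
scene 12 z pct [50.29 66.57 80.02] y -29.67121368769436 29.25796037047189 111
scene 20 z pct [67.55 76.35 82.71] y -28.69115935182114 29.1581275038994 132
scene 28 z pct [80.58 82.03 83.35] y -29.84827354819645 29.080603291021568 49
scene 36 z pct [80.62 82.12 83.25] y -29.620570435053406 29.258953779117807 52
scene 44 z pct [80.69 82.28 83.35] y -29.26668184250859 29.804463352813546 52
scene 52 z pct [80.78 82.06 83.27] y -28.460836318052827 27.684398641619254 50
```

Emit:
{"api": "jog_arm", "payload": {"motion": [[0, 0, 0, 0, 0, 0.3, 20], [0, 0, 0, 0, 0, 0, 20]]}}

```text
t: 22.85
eef_pos: [571.2, 195.4, 152.7]
tcp_rot: [3.141, -0.0, -0.267]
ft_force: [-0.9, -0.4, -1.5]
opening: 0.46
grip_force: 29.9
```

Emit:
{"api": "jog_arm", "payload": {"motion": [[0, 0, 0, 0, 0, 0.3, 20], [0, 0, 0, 0, 0, 0, 20]]}}

```text
t: 23.1
eef_pos: [571.2, 195.4, 152.7]
tcp_rot: [3.141, -0.0, -0.267]
ft_force: [-2.1, -0.9, 3.7]
opening: 0.461
grip_force: 29.9
```

Emit:
{"api": "jog_arm", "payload": {"motion": [[0, 0, 0, 0, 0, 0.3, 20], [0, 0, 0, 0, 0, 0, 20]]}}

```text
t: 23.35
eef_pos: [571.2, 195.4, 152.6]
tcp_rot: [3.141, -0.0, -0.267]
ft_force: [-2.8, -0.5, 7.5]
opening: 0.461
grip_force: 29.9
```

Emit:
{"api": "jog_arm", "payload": {"motion": [[0, 0, 0, 0, 0, -0.4, 20], [0, 0, 0, 0, 0, 0, 42], [0, 0, 0, 0, 0, 0, 46], [0, 0, 0, 0, 0, 0, 52], [0, 0, 0, 0, 0, 0, 62], [0, 0, 0, 0, 0, 0, 75], [0, 0, 0, 0, 0, 0, 75]]}}

```text
t: 24.22
eef_pos: [571.2, 195.4, 152.3]
tcp_rot: [3.141, 0.0, -0.267]
ft_force: [0.4, 1.3, 0.9]
opening: 0.771
grip_force: 0.0
```

Emit:
{"api": "jog_arm", "payload": {"motion": [[0, 0, 0, 0, 0, -5, 75], [0, 0, 0, 0, 0, -20, 75], [0, 0, 0, 0, 0, -40, 75], [0, 0, 0, -50, 0, -30, 75], [0, 0, 0, -60, 0, 0, 75], [0, 0, 0, -60, 0, 0, 75], [0, 0, 0, 0, 0, 0, 75]]}}

```text
t: 25.1
eef_pos: [404.1, 240.9, 248.2]
tcp_rot: [3.141, 0.001, -0.264]
ft_force: [1.4, 0.7, 0.3]
opening: 0.783
grip_force: 0.0
```

```bash
python3 -c "
from m import *
s=env.state();print(s['t'],s['ft_force'],s['opening'])
for n in('top','scene'):
    c=env.read_camera(n);W=cloud(c)
    print(n,rect(W,81,97,450,640,120,290),'plat',np.median(W[(W[...,0]>440)&(W[...,0]<470)&(W[...,1]>200)&(W[...,1]<250)][:,2]))
    if n=='scene':
        m=(W[...,2]>81)&(W[...,2]<97)&(abs(W[...,0]-538)<50)&(abs(W[...,1]-204)<25);p=W[m];print(np.linalg.lstsq(np.c_[p[:,:2]-[538,204],np.ones(len(p))],p[:,2],rcond=None)[0]*[57,57,1])
cv2.imwrite('pics/p5.png',cv2.resize(c['color'][130:240,200:480,::-1],None,fx=2.8,fy=2.8))"
```

```text
25.1 [1.42 0.72 0.35] 0.7832387734275904
top (((538.884521484375, 205.02462768554688), (44.50210189819336, 110.1226577758789), 75.29010772705078), np.float64(87.439446890549), 937) plat 462.70696100381963
scene (((538.148193359375, 205.27896118164062), (43.77384948730469, 113.11339569091797), 75.25115203857422), np.float64(85.62171686464399), 453) plat 428.87406058473255
[-0.15 -0.49 85.73]
```

View pics/p5.png

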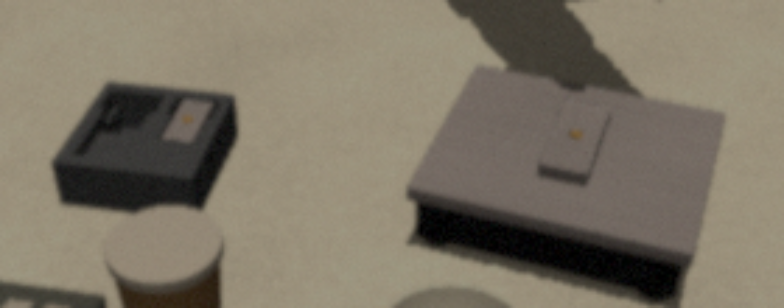

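The bar lies flat at the platter's centre, at (575,140) in the crop. Measured, it is within 1 mm of the middle. The small weight is still in its pocket and the robot is clear.

```bash
python3 -c "
from cell import env
print(env.job_done())"
```

```text
the job is handed in; nothing more can be done
None
```

I tipped the larger check weight, took it out and set it down flat and level, about 1 mm from the middle of the platter by the cameras; nothing else was disturbed in the views I checked, and the job is handed in at about 25 s of the 48 s allowed.

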